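Peel the top feeding tray off the stuck stack and hold it out at the perch

ROBOT

A 7-joint arm with a two-finger parallel gripper is mounted at the origin on the work surface. World frame = base frame: x ahead of the robot, y to its left, z up, the work surface at z = 0. Lengths are in mm, angles in rad, forces in N, time in s.
With the tool pointing down it reaches from about 425 to 875 mm from the base axis. Payload 4.7 kg.
Tool frame: the origin (TCP) lies at the very end of the fingers, on their centre line; the grasp point (between the pads) lies 19 mm behind it; z points along the fingers, y is the line along which they close (so a half turn about z gives the same grasp; the last joint's range is limited). The gripper opens to 85 mm and grips with 20 to 120 N. Pads are 22 mm wide; open, the fingers measure 114 mm over their backs; the gripper's body (76 mm by 85 mm) begins 54 mm behind the grasp point. The pads swing forward as they close: fully open they stand 13 mm farther back than shut.
Start: joints at [-1.28, 0.321, -0.07, 1.45, 0.023, 1.371, -0.057], TCP at [177.66, 625.272, 200.749] pointing down, gripper open.
Joint ranges: [-2.86, 2.86], [-0.3, 2.09], [-1.38, 1.24], [0.06, 2.45], [-1.56, 4.7], [0.09, 2.05], [-2.69, 2.69]. Speed limits (rad/s): [2.57, 2.57, 3.14, 3.14, 3.14, 3.14, 3.14].

INTERFACE

Orientations are given as a 3x3 rotation matrix whose columns are the frame's x, y, z axes.
In Python, from rig import telemetry, grab_frame, order gives the robot as it stands.
- The arm moves only by the tool send_rows, never from a script. Its argument "plan" is a list of rows, each a list of 2 entries, a list of its own where there are three numbers: the shift along the tool's x, y, z in units of 40 mm (1.0 is 40 mm), then the turn about the tool's z in units of 5 degrees (1.0 is 5 degrees). In form: [[[tx, ty, tz], spin], ...]. A call has 1 to 20 rows; each row shifts and turns the commanded pose from where the row before left it, along the tool's axes as they then stand; what a row does not reach is not made up. A row lasts 1/10 s, in which the tool goes at most 50 mm and 8.59 degrees, less where a joint would pass 70% of its speed; a pose out of reach is approached as far as the arm can. A call is refused whole if a number of a shift passes 1 or a number of a turn 1, either way. A call with a gripper value outside its range is refused whole. "hand" is the finger opening in mm, from 0 to 85.4, set as the call begins (left out, the last holds). The fingers move at their own pace and stop on an object; "force" is the grip in N (left out, the last holds). Time passes only in rows, so rows that do not move let the fingers close. It gives the time, the measured TCP pose, the force, the opening and the grip force at its end, in the units of the state.
- telemetry.read_state(): the state, without advancing time (a new reading comes with each control period).
- grab_frame(name): name is "scene" or "side" or "wrist"; returns a dict with "pixels" (480x640x3 uint8, red, green, blue), "intrinsics" (3x3 intrinsics, pixels), "world_to_cam" (4x4, takes a point from world to camera coordinates). Camera axes: x right, y up, looking along -z (the intrinsics and any distortion apply to the point x, -y, -z); pixel columns grow to the right and rows downward; lengths in mm; the calibration is good to about 2 mm. The wrist camera is an equidistant fisheye: a pixel r from the principal point sees the ray r / f radians off the axis. A picture is of the moment at which its call begins. There is no depth.
- order.close_job(): hands the job in; it is judged then, once.
The state is a dict: "clock": time; "joint_pos": joint angles; "joint_vel": joint speeds; "tau": joint torques, N m; "ee_pos": TCP position; "eef_rot": TCP orientation; "ft_force": force on the tool from outside, world axes, zero at the start; "ft_torque": the same for the moment, N m; "width": finger opening in mm; "grasp_force": force on a finger pad.
Only numpy, scipy, OpenCV 4.12 (cv2) and the standard library are available. Lean on these libraries where they do the work, as an engineer would, in place of code of your own. Each camera call takes 0.05 s, during which the arm holds its last target. There are 200 camera calls.

TASK

The stack of nested green feeding trays sits askew: press its raised end down so that it sits level, pushed fully home in its base frame. Then take the upright pull tab of the top tray and peel that tray off by lifting this corner first, the opposite corner staying down until the rest has come loose, while the two lower trays stay home in the base. Finish still holding the tray: level, at rest, a few centimetres beside the stack-side end of the bamboo perch with its rim about as high as the perch bar, touching nothing else; leave the other things where they are.

Things in the scene. Friction and masses are not known exactly. Their poses are not given: they have to be found in the camera images.
- top_tray: Top one of three like green trays, 0.15 kg. Origin: centre of underside, z up. Rim 190 (x) by 140 mm (y), its top 37 mm above the origin; flat floor 141 x 91 mm, 2.5 mm above it. Four legs under the rim corners (10 mm square, 15 long) stand on the rim below and stick there, gripped on the side by springy tongues: 2 to 3 N each, free 9 mm up. The (+x, -y) rim corner is drawn out into an upright pull tab.
- tab (a point): Centre of the top tray's pull tab, an upright plate 5 mm thick, 32 wide, 30 high, its foot at rim-top level 15 mm below this point. At (101, -75, 52) mm in the tray frame, outside the rim corner; its flat faces look along the tray's diagonal (-36 degrees). The middle tray has an equal tab at the opposite corner, 18 mm lower; the bottom tray one right under this, 36 mm lower.
- far_corner (a point): Foot of the leg under the top tray's rim at the (-x, +y) corner, diagonally opposite the tab: (-89, 64, 19) mm in the top tray's frame. Natural pivot for peeling: the tab rises on an arc about a level line through this point, square to the diagonal.
- lower_trays: The middle and bottom trays, clipped together into one loose piece of 0.3 kg. Origin: centre of the bottom tray's underside; the top tray's origin is 36 mm above it. Pushed home it is level with its origin 5 mm above the table. At the start its +x end is 8 mm too high (tilt 0.045 rad), its -x end down.
- base: Fixed green foot frame 200 x 150 mm, 24 mm high, under the stack, same yaw. Origin: centre of its underside, on the table. The bottom tray's four legs stand on its top at x +-89, y +-64 mm, each gripped by a stiff springy tongue (about 5 N of drag each, up or down). About 10 N (up to 14) down on the top tray's floor, 45 mm from its centre towards +x, drives the raised end home; 25 N is harmless.
- perch: Fixed bamboo T perch: round wooden foot 124 mm across, upright 18 mm thick, on top a level bamboo bar 20 mm thick, 260 mm long along its own y, axis 168 mm above the table. Origin: centre of the foot's underside.
- perch_end (a point): Centre of the end face of the bamboo bar at the perch's -y side, the free end towards the tray stack; 168 mm above the table, 130 mm from the upright. The perch's own -y axis points out of the bar here.
- dish: White ceramic dish 110 mm across, 36 mm high; origin under its centre. Bystander.
- toy: Blue hard silicone chew ring with knobs, about 92 mm across, 21 mm high; origin under its centre. Bystander.
- seed_jar: Glass seed jar with a metal cap, 76 mm across, 100 mm high; origin under its centre. Bystander.
- drinker: Clear drinker bottle 48 mm across, 110 mm high; origin under its centre. Bystander.
- scoop: Wooden scoop 170 mm long, lying flat. Bystander.
- bell_ring: Small brass ring 48 mm across, 10 mm high, lying flat. Bystander.
Mind the look-alikes: they are no part of the job. What is shaped like the base but blue or purple is not meant.

How it is judged (in metres and radians):
On the way, in this order (a step that is already met when the one before it is completed fails the run):
1. the stack is pressed down level, home in the base (z of lower_trays in the frame of base below 0.0075 m and angle between lower_trays's own z axis and vertical below 0.02 rad), for 0.3 s.
2. the top tray is peeled: lifted at the tab corner while the opposite corner is still down on the middle tray and the lower trays stay home (all of step 1 and angle between top_tray's own z axis and vertical above 0.12 rad and z of far_corner in the frame of lower_trays below 0.063 m and z of tab in the frame of lower_trays above 0.108 m), for 0.2 s.
At the end, for the whole second after the job is handed in: Fingers hold the top tray, nothing else bears it: level within 8 degrees, at rest, centre within 190 mm (level) of the perch bar's stack-side end, rim within 50 mm of the bar's height. Lower trays home in the base: level within 1 degree, origin under 7.5 mm above the table (all of step 1 and contact force between the fingers and top_tray above 1 N and angle between top_tray's own z axis and vertical below 0.14 rad and horizontal distance between top_tray and perch_end below 0.19 m and z of top_tray in the frame of perch_end between -0.087 and 0.013 m and linear speed of top_tray below 0.03 m/s and contact force between top_tray and lower_trays below 0.1 N and contact force between top_tray and perch below 0.1 N and contact force between top_tray and seed_jar below 0.1 N and contact force between top_tray and drinker below 0.1 N); the arm keeps its last pose, push and grip.
It fails at once if a bystander (dish, toy, jar, drinker, scoop or brass ring) is moved more than 25 mm (distance of any of dish, toy, seed_jar, drinker, scoop, bell_ring from where it was at the start of the episode above 0.025 m).
It fails at once if the lower trays are lifted out of the base (z of lower_trays in the frame of base above 0.018 m).
It fails at once if the perch is struck hard (contact force between any of top_tray, the arm, the fingers and perch above 15 N).
It also fails if it takes over 59 s, if anything falls off the work surface, if the arm or the gripper's body presses on something with over 40 N, if the wrist force passes 120 N, or if a joint passes its speed limit or range.

## Working session

There is one attempt and no reset: what is moved stays moved. The work goes in short steps, Python scripts to look and compute and a tool call to move; the robot and the scene stay as the last step left them, time stands still between calls to the robot, and variables do not carry over. Pictures are saved under pics/ and viewed, at most 10 in all, crops included, and the job is handed in when it is done.

Besides the shell and the picture viewer there is one more tool, called after "Emit:" as name(argument=value, ...), one argument or row to a line, values as JSON. send_rows: Moves the arm, as the interface text tells. Its arguments: {"type":"object","properties":{"plan":{"type":"array"},"hand":{"type":"number"},"force":{"type":"number"}},"required":["plan"]}

```bash
mkdir -p pics; ls
python3 - <<'E'
from rig import telemetry, grab_frame
import cv2, numpy as np
s=telemetry.read_state(); print({k:np.round(v,3).tolist() for k,v in s.items()})
for n in("scene","side","wrist"):
    f=grab_frame(n); cv2.imwrite(f"pics/{n}0.png",f["pixels"][:,:,::-1]); np.savez(f"pics/{n}0.npz",**f)
    print(n,np.round(f["intrinsics"],1).tolist(),np.round(f["world_to_cam"],3).tolist())
E
```

```text
pics
{'clock': 0.0, 'joint_pos': [-1.28, 0.322, -0.07, 1.452, 0.023, 1.371, -0.057], 'joint_vel': [0.0, -0.001, -0.0, 0.0, -0.002, 0.0, 0.0], 'tau': [-0.0, -49.359, -0.382, -31.433, 0.013, 0.012, -0.0], 'ee_pos': [177.504, 624.675, 199.602], 'eef_rot': [[-0.962, 0.273, -0.0], [0.273, 0.962, -0.002], [-0.0, -0.002, -1.0]], 'ft_force': [1.032, -0.099, 0.592], 'ft_torque': [0.022, 0.026, 0.016], 'grasp_force': 0.0, 'width': 85.611}
scene [[464.4, 0.0, 316.3], [0.0, 464.4, 244.3], [0.0, 0.0, 1.0]] [[-0.296, 0.955, -0.019, 242.325], [-0.654, -0.188, 0.733, 237.027], [0.697, 0.229, 0.68, -1526.082], [0.0, 0.0, 0.0, 1.0]]
side [[465.1, 0.0, 318.4], [0.0, 465.1, 237.8], [0.0, 0.0, 1.0]] [[0.784, -0.621, 0.009, -460.114], [0.463, 0.594, 0.658, -269.97], [-0.414, -0.511, 0.753, -1197.464], [0.0, 0.0, 0.0, 1.0]]
wrist [[371.6, 0.0, 325.5], [0.0, 371.6, 244.1], [0.0, 0.0, 1.0]] [[0.274, 0.962, -0.002, -648.306], [-0.916, 0.26, -0.306, 39.746], [-0.294, 0.086, 0.952, -380.809], [0.0, 0.0, 0.0, 1.0]]
```

View pics/scene0.png

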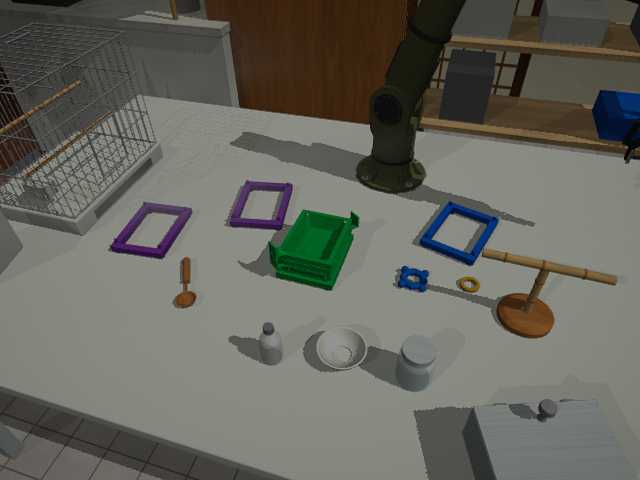

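View pics/side0.png

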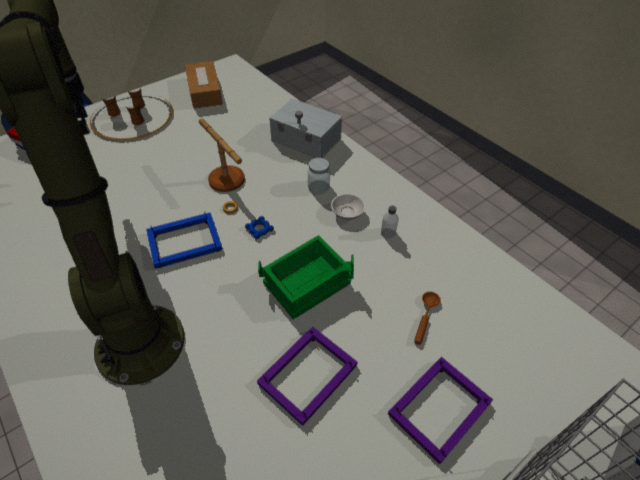

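The scene view shows the only green stack at about (315,248), with tabs at (354,220) and (273,253). The perch bar runs from (485,253) to (615,280). In the side view the stack is at (307,275), with tabs at (262,270) and (350,268), and the bar end is at (238,160) or (201,122).

Possible look-alikes for the base are the blue frame (460,232) and the purple frames (262,205) and (152,230), none of which is meant. For the tab, the candidates are (354,220) and (273,253). I'll settle that in a crop.

Run:
```python
import cv2, numpy as np
a=cv2.imread("pics/scene0.png")[200:300,255:375]; b=cv2.imread("pics/side0.png")[228:328,247:367]
cv2.imwrite("pics/crop1.png",np.vstack([cv2.resize(x,None,fx=3,fy=3,interpolation=cv2.INTER_CUBIC) for x in(a,b)])[:600] if 0 else np.hstack([cv2.resize(x,(396,330),interpolation=cv2.INTER_CUBIC) for x in(a,b)]))
```

```text
(no output)
```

View pics/crop1.png

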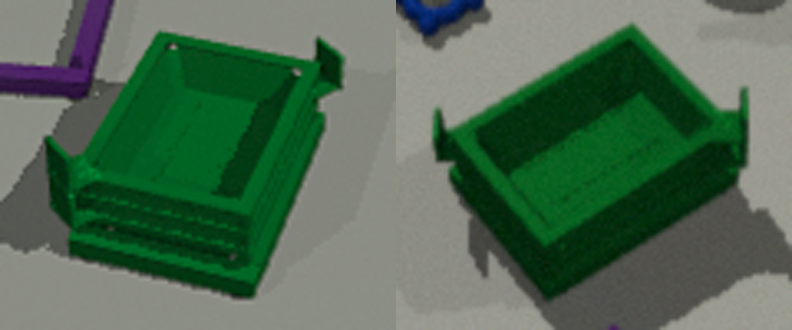

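```bash
cat > h.py <<'E'
import numpy as np
def load(n): return dict(np.load(f"pics/{n}.npz"))
def ray(f,uv):
    K=f["intrinsics"];T=f["world_to_cam"]
    d=np.array([(uv[0]-K[0,2])/K[0,0],-(uv[1]-K[1,2])/K[1,1],-1.])
    R=T[:3,:3];d=R.T@d
    return -R.T@T[:3,3], d/np.linalg.norm(d)
def tri(r1,r2):
    A=[np.eye(3)-np.outer(d,d) for _,d in(r1,r2)]
    p=np.linalg.solve(A[0]+A[1],A[0]@r1[0]+A[1]@r2[0])
    return p,max(np.linalg.norm(a@(p-r[0])) for a,r in zip(A,(r1,r2)))
def plane(r,z): return r[0]+r[1]*(z-r[0][2])/r[1][2]
def proj(f,p):
    K=f["intrinsics"];c=f["world_to_cam"][:3]@np.append(p,1); return K[0,2]+K[0,0]*c[0]/-c[2],K[1,2]-K[1,1]*c[1]/-c[2]
E
python3 - <<'E'
from h import *
a,b=load("scene0"),load("side0")
P={}
for n,u,v in [("C1-x-y",(303.5,210),(292.2,300.7)),("C2-x+y",(352.6,220),(261.8,268.9)),("C3+x+y",(330.8,264.8),(318.5,235.9)),("C4+x-y",(278.6,255.5),(347.6,267.4)),("perch_end",(486,253),(239,159)),("perch_far",(614,280),(201,122)),("foot",(526,315),(227,179)),("toy",(413,279),(260,228)),("bell",(469,285),(231,208)),("jar top",(419,350),(319,165)),("drinker top",(268,328),(393,210)),("dish",(342,349),(347,207))]:
    p,e=tri(ray(a,u),ray(b,v)); P[n]=p; print(n,p.round(1),round(e,1))
c=[P[k] for k in list(P)[:4]]
print("lens",[np.linalg.norm(c[i]-c[(i+1)%4]).round(1) for i in range(4)])
ax=(c[2]+c[3]-c[0]-c[1]); print("yaw",np.degrees(np.arctan2(ax[1],ax[0])), "ctr",np.mean(c,0).round(1))
d=P["perch_end"]-P["perch_far"];print(np.linalg.norm(d),np.degrees(np.arctan2(d[1],d[0])))
for n in("toy","bell","foot"): print(n,plane(ray(a,{"toy":(413,279),"bell":(469,285),"foot":(526,315)}[n]),10).round(0))
E
```

```text
C1-x-y [ 356.7 -179.4   75.8] 1.1
C2-x+y [354.6 -41.9  70.1] 1.1
C3+x+y [544.4 -49.7  81.7] 2.4
C4+x-y [ 540.6 -183.6   73.3] 1.8
perch_end [499.8 285.  169. ] 1.3
perch_far [505.3 534.7 164. ] 2.4
foot [502.2 409.    1.9] 4.4
toy [463.  141.9   5.2] 2.7
bell [4.398e+02 2.780e+02 3.000e-01] 2.6
jar top [732.3 184.   93. ] 1.9
drinker top [ 771.6 -118.4  100.4] 2.5
dish [725.9  28.7  24.2] 0.8
lens [np.float64(137.6), np.float64(190.3), np.float64(134.2), np.float64(183.9)]
yaw -1.8435880289385496 ctr [ 449.1 -113.6   75.2]
249.76876716175101 -91.27672244322679
toy [465. 144.  10.]
bell [447. 279.  10.]
foot [506. 410.  10.]
```

The crop shows the pull tab of the top tray at the (+x,-y) corner. In the scene view it is the left tab at about (273,245), with the bottom tray's tab directly under it; in the side view it is the right tab at (348,266). The near (+x) end shows the gap over the base, so that is the raised end. The stack centre is about (449,-114) with yaw about -2°.

Next I move over there, raised, with the fingers shut.

Emit:
send_rows(
  plan=[
    [[-0.63, -0.72, -0.1], 0],
    [[-0.63, -0.72, -0.1], 0],
    [[-0.63, -0.72, -0.1], 0],
    [[-0.63, -0.72, -0.1], 0],
    [[-0.63, -0.72, -0.1], 0],
    [[-0.63, -0.72, -0.1], 0],
    [[-0.63, -0.72, -0.1], 0],
    [[-0.63, -0.72, -0.1], 0],
    [[-0.63, -0.72, -0.1], 0],
    [[-0.63, -0.72, -0.1], 0],
    [[-0.63, -0.72, 0], 0],
    [[-0.63, -0.72, 0], 0],
    [[-0.63, -0.72, 0], 0],
    [[-0.63, -0.72, 0], 0],
    [[-0.63, -0.72, 0], 0],
    [[-0.63, -0.72, 0], 0],
    [[-0.63, -0.72, 0], 0],
    [[-0.63, -0.72, 0], 0],
  ],
  hand=0,
  force=20,
)

```text
clock: 1.95
ee_pos: [472.6, 1.1, 240.7]
eef_rot: [[-0.962, 0.273, 0.0], [0.273, 0.962, 0.0], [-0.0, 0.001, -1.0]]
ft_force: [1.3, 0.1, 0.0]
width: -0.1
grasp_force: 0.0
```

Emit:
send_rows(
  plan=[
    [[0, 0, 0], 1],
    [[0, 0, 0], 1],
    [[0, 0, 0], 1],
    [[0, 0, 0], 1],
    [[0, 0, 0], 1],
    [[0, 0, 0], 1],
    [[0, 0, 0], 1],
    [[0, 0, 0], 1],
    [[0, 0, 0], 1],
    [[0, 0, 0], 1],
    [[0, 0, 0], 1],
    [[0, 0, 0], 1],
    [[0, 0, 0], 1],
    [[0, 0, 0], 1],
    [[0, 0, 0], 1],
    [[0, 0, 0], 1],
    [[0, 0, 0], 1],
    [[0, 0, 0], 1],
    [[0, 0, 0], 1],
    [[0, 0, 0], 1],
  ],
)

```text
clock: 3.95
ee_pos: [472.1, 2.6, 240.5]
eef_rot: [[0.439, 0.898, -0.0], [0.898, -0.439, 0.0], [-0.0, -0.0, -1.0]]
ft_force: [0.1, 0.3, 1.0]
width: -0.3
grasp_force: 0.0
```

Emit:
send_rows(
  plan=[
    [[0, 0, 0], 1],
    [[0, 0, 0], 1],
    [[0, 0, 0], 0.4],
    [[0, 0, 0], 0],
  ],
)

```text
clock: 4.35
ee_pos: [472.1, 2.6, 240.5]
eef_rot: [[0.614, 0.789, -0.0], [0.789, -0.614, 0.0], [-0.0, -0.0, -1.0]]
ft_force: [0.6, -0.4, 0.2]
width: 0.1
grasp_force: 0.0
```

```bash
cat >> h.py <<'E'
def wray(f,uv):
    K=f["intrinsics"];T=f["world_to_cam"];x,y=uv[0]-K[0,2],uv[1]-K[1,2];r=np.hypot(x,y);t=r/K[0,0]
    d=np.array([x/r*np.sin(t),-y/r*np.sin(t),-np.cos(t)]);R=T[:3,:3];d=R.T@d
    return -R.T@T[:3,3],d
def shift(s,target):
    return (np.array(s["eef_rot"]).T@(np.array(target)-s["ee_pos"]))/40
E
python3 - <<'E'
from h import *
from rig import telemetry, grab_frame
import cv2
f=grab_frame("wrist"); np.savez("pics/w1.npz",**f); cv2.imwrite("pics/w1.png",f["pixels"][:,:,::-1])
s=telemetry.read_state()
print(s["clock"],s["ee_pos"],np.round(s["eef_rot"],3),s["joint_pos"],s["ft_force"],s["width"])
R=np.array(s["eef_rot"]);print("tool y ang",np.degrees(np.arctan2(R[1,1],R[0,1])))
print(shift(s,(494,-115,95)))
E
```

```text
4.4 [472.16695316   2.60402748 240.57066272] [[ 0.613  0.79  -0.   ]
 [ 0.79  -0.613  0.   ]
 [-0.    -0.    -1.   ]] [-0.57836951 -0.10447976  0.48331583  1.82632091  0.04905842  1.40827869
 -0.76518754] [ 0.03490122  0.08824282 -0.15176654] -0.09556046270664877
tool y ang -37.81133229918188
[-1.98777258  2.23447715  3.63899044]
```

View pics/w1.png

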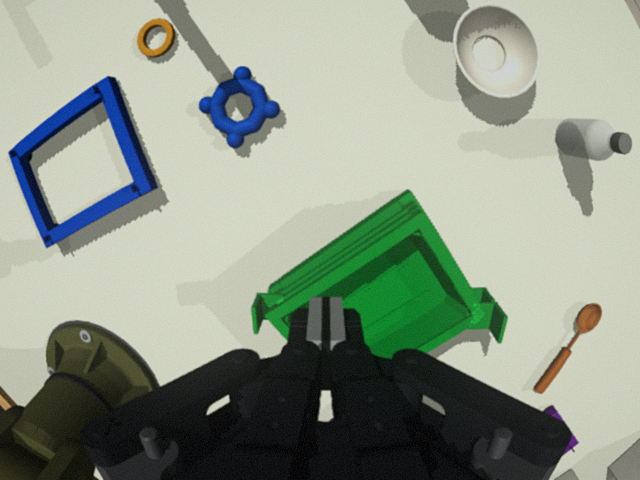

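The wrist view shows the stack with the top tab at about (497,315) and the +y/+x rim corner at about (420,229). The other tab is at (262,312), on the (-x,+y) side. I'll check the rim corner and tab against the earlier numbers.

Run:
```python
from h import *
import cv2
f=load("w1")
for n,uv,z in [("C3",(420,229),86),("C4",(473,312),86),("tab a",(472,287),102),("tab top b",(505,314),115),("baseC3",(408,191),24)]:
    print(n,plane(wray(f,uv),z).round(1))
im=cv2.imread("pics/w1.png")[180:360,390:530]
cv2.imwrite("pics/crop2.png",cv2.resize(im,None,fx=3.3,fy=3.3,interpolation=cv2.INTER_CUBIC))
```

```text
C3 [534.3 -62.1  86. ]
C4 [ 532.1 -174.8   86. ]
tab a [ 544.1 -137.7  102. ]
tab top b [ 557.3 -179.8  115. ]
baseC3 [550.3 -42.4  24. ]
```

View pics/crop2.png

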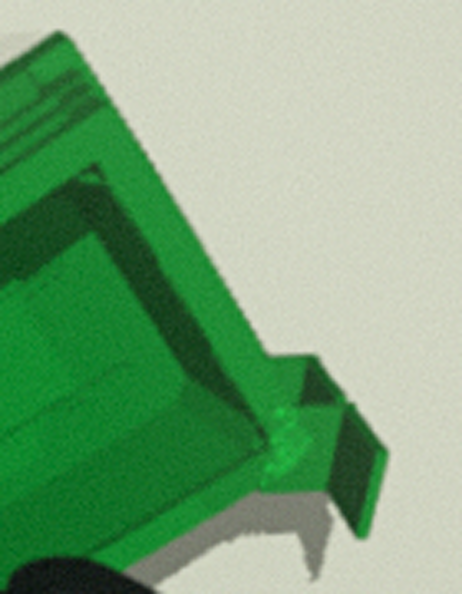

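Emit:
send_rows(
  plan=[
    [[-0.5, 0.56, 0], 0],
    [[-0.5, 0.56, 0], 0],
    [[-0.5, 0.56, 0], 0],
    [[-0.5, 0.55, 0], 0],
    [[0, 0, 0.9], 0],
    [[0, 0, 0.9], 0],
    [[0, 0, 0.9], 0],
    [[0, 0, 0.8], 0],
  ],
)

```text
clock: 5.2
ee_pos: [493.1, -115.2, 99.1]
eef_rot: [[0.613, 0.79, -0.0], [0.79, -0.613, 0.0], [-0.0, -0.001, -1.0]]
ft_force: [0.5, 0.1, 0.5]
width: -0.1
grasp_force: 0.0
```

The crop shows the plate's top edge running from (507,317) to (500,344), its foot edge from (495,303) to (490,328), the rim corner C3 at (422,211), and the base corner at (409,190).

Run:
```python
from h import *
f=load("w1")
for n,uv,z in [("C3",(421.8,211.2),86),("tabtop1",(507,317),116),("tabtop2",(499.7,343.6),116),("foot1",(495.2,302.7),87),("foot2",(490,328.5),87),("baseC3",(408.8,189.7),24)]:
    print(n,plane(wray(f,uv),z).round(1))
```

```text
C3 [545.2 -49.   86. ]
tabtop1 [ 557.4 -183.7  116. ]
tabtop2 [ 537.  -207.8  116. ]
foot1 [ 557.6 -181.6   87. ]
foot2 [ 538.2 -206.7   87. ]
baseC3 [551.9 -41.7  24. ]
```

Emit:
send_rows(
  plan=[
    [[0, 0, 0.5], 0],
    [[0, 0, 0.4], 0],
    [[0, 0, 0.1], 0],
    [[0, 0, 0.05], 0],
    [[0, 0, 0.05], 0],
    [[0, 0, 0], 0],
  ],
)

```text
clock: 5.8
ee_pos: [494.3, -115.2, 57.4]
eef_rot: [[0.613, 0.79, 0.001], [0.79, -0.613, 0.0], [0.001, 0.001, -1.0]]
ft_force: [-0.8, -0.4, -0.4]
width: -0.1
grasp_force: 0.0
```

Both tab edges give a centre at about (547,-195), a width of 31 mm (given: 32), and a normal at about -38.5°. This matches the description. Now pressing.

Emit:
send_rows(
  plan=[
    [[0, 0, 0.06], 0],
    [[0, 0, 0.06], 0],
    [[0, 0, 0.06], 0],
    [[0, 0, 0.05], 0],
    [[0, 0, 0], 0],
    [[0, 0, 0], 0],
  ],
)

```text
clock: 6.4
ee_pos: [493.7, -115.3, 47.5]
eef_rot: [[0.614, 0.79, -0.0], [0.79, -0.614, 0.0], [-0.0, -0.0, -1.0]]
ft_force: [-0.4, -0.0, -0.5]
width: -0.2
grasp_force: 0.0
```

Emit:
send_rows(
  plan=[
    [[0, 0, 0.05], 0],
    [[0, 0, 0.05], 0],
    [[0, 0, 0.05], 0],
    [[0, 0, 0], 0],
    [[0, 0, 0], 0],
  ],
)

```text
clock: 6.9
ee_pos: [493.6, -115.3, 41.4]
eef_rot: [[0.614, 0.79, -0.0], [0.79, -0.614, 0.0], [-0.0, -0.0, -1.0]]
ft_force: [-0.6, 1.3, 0.5]
width: 0.2
grasp_force: 0.0
```

Emit:
send_rows(
  plan=[
    [[0, 0, 0.05], 0],
    [[0, 0, 0.05], 0],
    [[0, 0, 0], 0],
    [[0, 0, 0], 0],
  ],
)

```text
clock: 7.3
ee_pos: [493.6, -115.3, 37.4]
eef_rot: [[0.614, 0.79, -0.0], [0.79, -0.614, 0.0], [-0.0, -0.0, -1.0]]
ft_force: [-0.1, 0.3, 0.3]
width: -0.1
grasp_force: 0.0
```

Run:
```python
from rig import telemetry, grab_frame
import cv2,numpy as np
print(telemetry.read_state()["ft_force"])
o=[]
for n,(r,c) in(("scene",(190,250)),("wrist",(180,200))):
    f=grab_frame(n); np.savez(f"pics/{n}2.npz",**f)
    p=f["pixels"][:,:,::-1]
    o.append(cv2.resize(p[r:r+125,c:c+130] if n=="scene" else p,(390,375)))
cv2.imwrite("pics/v2.png",np.hstack(o))
```

```text
[-0.08811618  0.28029323  0.2832382 ]
```

View pics/v2.png

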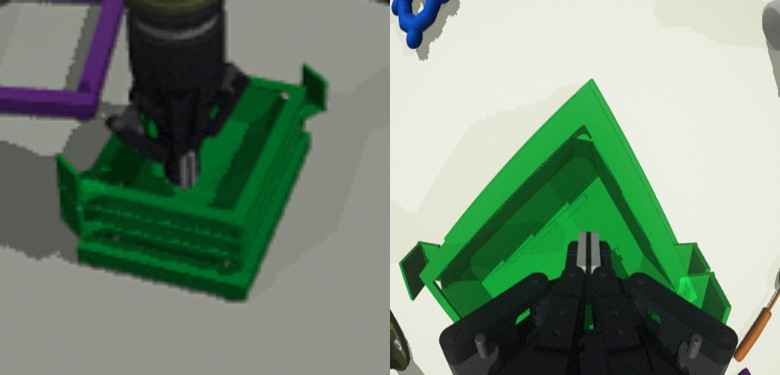

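Run:
```python
from h import *
f=load("scene2")
for z in(37,43,50,60): print(z,proj(f,(493.6,-115.3,z)), )
```

```text
37 (np.float64(310.58314758402474), np.float64(258.7543427403348))
43 (np.float64(310.5187648743834), np.float64(257.0726288978182))
50 (np.float64(310.44308652057225), np.float64(255.09586625623126))
60 (np.float64(310.3339045942552), np.float64(252.24397080382153))
```

Emit:
send_rows(
  plan=[
    [[0, 0, 0.05], 0],
    [[0, 0, 0.05], 0],
    [[0, 0, 0], 0],
    [[0, 0, 0], 0],
  ],
)

```text
clock: 7.8
ee_pos: [493.6, -115.3, 33.4]
eef_rot: [[0.614, 0.79, -0.0], [0.79, -0.614, 0.0], [-0.0, -0.0, -1.0]]
ft_force: [-0.2, 0.0, 0.1]
width: 0.4
grasp_force: 0.0
```

Emit:
send_rows(
  plan=[
    [[0, 0, 0.05], 0],
    [[0, 0, 0.05], 0],
    [[0, 0, 0], 0],
  ],
)

```text
clock: 8.1
ee_pos: [493.4, -115.2, 29.2]
eef_rot: [[0.614, 0.789, -0.001], [0.789, -0.614, 0.0], [-0.0, -0.0, -1.0]]
ft_force: [-0.3, 0.3, 0.7]
width: 0.7
grasp_force: 0.0
```

Run:
```python
from rig import telemetry, grab_frame
import cv2,numpy as np
s=telemetry.read_state();print(s["ee_pos"],s["ft_force"],s["tau"])
o=[]
for n,(r,c) in(("scene",(190,250)),("side",(210,240))):
    f=grab_frame(n); np.savez(f"pics/{n}3.npz",**f)
    p=f["pixels"][:,:,::-1]
    o.append(cv2.resize(p[r:r+125,c:c+130],(400,385),interpolation=cv2.INTER_CUBIC))
cv2.imwrite("pics/v3.png",np.hstack(o))
```

```text
[ 493.40233897 -115.20232885   29.17473012] [-0.26239752  0.2569      0.68113664] [ 1.33617708e-02 -3.06786704e+01  3.68562810e+00 -2.63105088e+01
 -3.75934032e-03 -4.24462580e-02  1.47364999e-02]
```

View pics/v3.png

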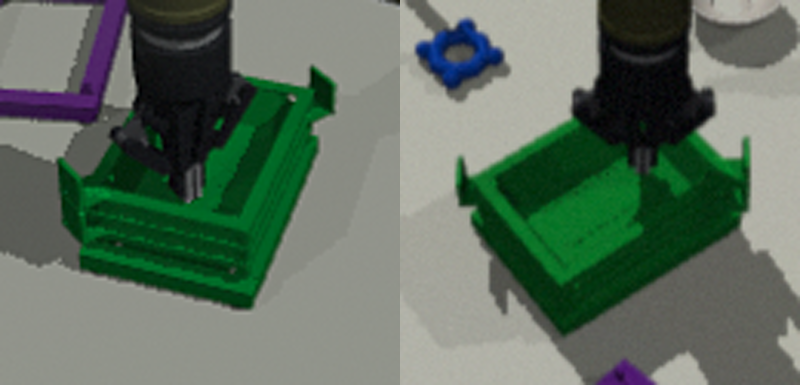

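The fingertip is at about (312,255) in scene and (319,266) in side, above the floor. I'll compare it with the reported TCP.

Run:
```python
from h import *
a,b=load("scene3"),load("side3")
print(tri(ray(a,(311.7,255)),ray(b,(319,265.9))))
print(proj(a,(493.4,-115.2,29.2)),proj(b,(493.4,-115.2,29.2)),proj(b,(493.4,-115.2,48)))
```

```text
(array([ 493.60393302, -115.16646997,   48.7485206 ]), np.float64(3.2389572787566494))
(np.float64(310.7271536780887), np.float64(260.87796783497953)) (np.float64(317.83675584212205), np.float64(269.7021889218334)) (np.float64(317.8908015001154), np.float64(265.6454266126803))
```

Emit:
send_rows(
  plan=[
    [[0, 0, 0.05], 0],
    [[0, 0, 0], 0],
    [[0, 0, 0], 0],
  ],
)

```text
clock: 8.5
ee_pos: [493.6, -115.2, 27.4]
eef_rot: [[0.614, 0.79, -0.0], [0.79, -0.614, 0.0], [-0.0, -0.0, -1.0]]
ft_force: [-0.5, -0.7, 0.5]
width: 0.4
grasp_force: 0.0
```

The real fingertip sits about 19–20 mm behind (above) the reported TCP, which explains the missing contact. I'll keep pressing with that offset in mind.

Emit:
send_rows(
  plan=[
    [[0, 0, 0.04], 0],
    [[0, 0, 0.04], 0],
    [[0, 0, 0], 0],
  ],
)

```text
clock: 8.8
ee_pos: [493.4, -115.2, 24.0]
eef_rot: [[0.614, 0.79, -0.0], [0.79, -0.614, 0.0], [-0.0, -0.0, -1.0]]
ft_force: [0.1, 0.4, -0.1]
width: 0.1
grasp_force: 0.0
```

Emit:
send_rows(
  plan=[
    [[0, 0, 0.04], 0],
    [[0, 0, 0.03], 0],
    [[0, 0, 0], 0],
  ],
)

```text
clock: 9.1
ee_pos: [493.5, -115.2, 21.3]
eef_rot: [[0.614, 0.79, -0.0], [0.79, -0.614, 0.0], [-0.0, -0.0, -1.0]]
ft_force: [0.0, 0.6, 0.3]
width: -0.0
grasp_force: 0.0
```

Emit:
send_rows(
  plan=[
    [[0, 0, 0.04], 0],
    [[0, 0, 0.03], 0],
    [[0, 0, 0], 0],
  ],
)

```text
clock: 9.4
ee_pos: [494.1, -115.3, 19.3]
eef_rot: [[0.614, 0.789, 0.001], [0.789, -0.614, 0.0], [0.001, 0.0, -1.0]]
ft_force: [-0.6, 0.6, 4.4]
width: -0.1
grasp_force: 2.5
```

Emit:
send_rows(
  plan=[
    [[0, 0, 0.04], 0],
    [[0, 0, 0.03], 0],
    [[0, 0, 0], 0],
  ],
)

```text
clock: 9.7
ee_pos: [494.5, -115.4, 16.8]
eef_rot: [[0.614, 0.789, 0.002], [0.789, -0.614, 0.0], [0.001, 0.001, -1.0]]
ft_force: [-1.2, -0.4, 6.5]
width: 0.2
grasp_force: 3.2
```

Emit:
send_rows(
  plan=[
    [[0, 0, 0.04], 0],
    [[0, 0, 0.03], 0],
    [[0, 0, 0], 0],
  ],
)

```text
clock: 10.0
ee_pos: [494.8, -115.4, 14.2]
eef_rot: [[0.614, 0.789, 0.002], [0.789, -0.614, 0.0], [0.001, 0.001, -1.0]]
ft_force: [-2.1, 0.2, 6.4]
width: 0.0
grasp_force: 3.3
```

Emit:
send_rows(
  plan=[
    [[0, 0, 0.03], 0],
    [[0, 0, 0.03], 0],
    [[0, 0, 0], 0],
  ],
)

```text
clock: 10.3
ee_pos: [495.0, -115.4, 13.0]
eef_rot: [[0.614, 0.789, 0.002], [0.789, -0.614, 0.001], [0.002, 0.001, -1.0]]
ft_force: [-4.8, 1.5, 17.7]
width: 0.1
grasp_force: 8.8
```

It is home: the force rises to 17.7 N after about 6.5 mm of travel. That contact puts the true fingertip about 30 mm above the reported TCP. I'll hold, then retreat and go above the tab.

Emit:
send_rows(
  plan=[
    [[0, 0, 0.02], 0],
    [[0, 0, 0], 0],
    [[0, 0, 0], 0],
    [[0, 0, 0], 0],
    [[0, 0, -0.3], 0],
    [[0, 0, -0.9], 0],
    [[0, 0, -0.9], 0],
    [[0, 0, -0.9], 0],
    [[0, 0, -0.5], 0],
    [[0, 0, 0], 0],
  ],
)

```text
clock: 11.3
ee_pos: [496.0, -115.6, 153.2]
eef_rot: [[0.614, 0.79, 0.007], [0.79, -0.614, 0.0], [0.004, 0.005, -1.0]]
ft_force: [-0.8, 0.8, 0.6]
width: 0.1
grasp_force: 0.0
```

Run:
```python
from rig import telemetry, grab_frame
from h import *
import cv2
s=telemetry.read_state();print(s["clock"],s["ee_pos"],s["ft_force"])
o=[]
for n,(r,c) in(("scene",(190,250)),("wrist",(0,0))):
    f=grab_frame(n); np.savez(f"pics/{n}4.npz",**f)
    p=f["pixels"][:,:,::-1]
    o.append(cv2.resize(p[r:r+125,c:c+130],(290,280),interpolation=cv2.INTER_CUBIC) if n=="scene" else cv2.resize(p[100:420,120:640],(506,311)))
h=max(x.shape[0] for x in o)
cv2.imwrite("pics/v4.png",np.hstack([cv2.copyMakeBorder(x,0,h-x.shape[0],0,0,0) for x in o]))
print(shift(s,(547,-195,s["ee_pos"][2])), proj(load("scene4"),(547,-195,93)))
```

```text
11.3 [ 496.02518568 -115.63320027  153.21492347] [-0.8010377   0.77087757  0.58224414]
[-0.78444904  2.2238558   0.00744638] (np.float64(271.966821117649), np.float64(250.77569779552826))
```

View pics/v4.png

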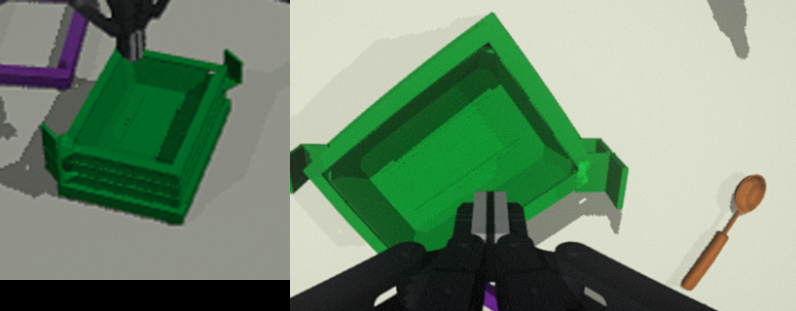

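The stack is level now, with the base gap closed. The tab's top edge runs from (467,270) to (462,316) in the wrist frame, and its foot edge from (447,244) to (447,297).

Run:
```python
from h import *
f=load("wrist4")
P=[plane(wray(f,uv),z) for uv,z in [((467.4,269.6),108),((462.3,315.9),108),((446.9,243.9),78),((446.9,297.4),78)]]
for p in P: print(p.round(1))
for a,b in((0,1),(2,3)):
    d=P[a]-P[b];print(np.linalg.norm(d).round(1),np.degrees(np.arctan2(d[1],d[0])).round(1),((P[a]+P[b])/2).round(1))
```

```text
[ 563.  -180.8  108. ]
[ 542.8 -209.2  108. ]
[ 563.5 -170.6   78. ]
[ 541.1 -207.7   78. ]
34.8 54.5 [ 552.9 -195.   108. ]
43.3 58.9 [ 552.3 -189.2   78. ]
```

Emit:
send_rows(
  plan=[
    [[-0.18, 0.56, 0], 0],
    [[-0.19, 0.56, 0], 0],
    [[-0.19, 0.56, 0], 0],
    [[-0.18, 0.565, 0], 0],
    [[0, 0, 0.9], 0],
    [[0, 0, 0.8], 0],
    [[0, 0, 0], 0],
  ],
  hand=60,
)

```text
clock: 12.1
ee_pos: [541.4, -192.4, 75.8]
eef_rot: [[0.614, 0.789, -0.012], [0.789, -0.614, 0.002], [-0.006, -0.01, -1.0]]
ft_force: [-0.8, 0.9, -0.6]
width: 60.1
grasp_force: 0.0
```

Run:
```python
from rig import telemetry, grab_frame
from h import *
import cv2
s=telemetry.read_state();print(s["clock"],s["ee_pos"],s["ft_force"],s["width"])
o=[]
for n,(r,c) in(("scene",(190,225)),("side",(215,300)),("wrist",(0,0))):
    f=grab_frame(n); np.savez(f"pics/{n}5.npz",**f)
    p=f["pixels"][:,:,::-1]
    o.append(cv2.resize(p[r:r+100,c:c+90],(270,300),interpolation=cv2.INTER_CUBIC) if n!="wrist" else cv2.resize(p[180:420,220:420],(250,300)))
cv2.imwrite("pics/v5.png",np.hstack(o))
```

```text
12.1 [ 541.43399611 -192.42533702   75.82848312] [-0.83383523  0.92033504 -0.64315579] 60.13282251504903
```

View pics/v5.png

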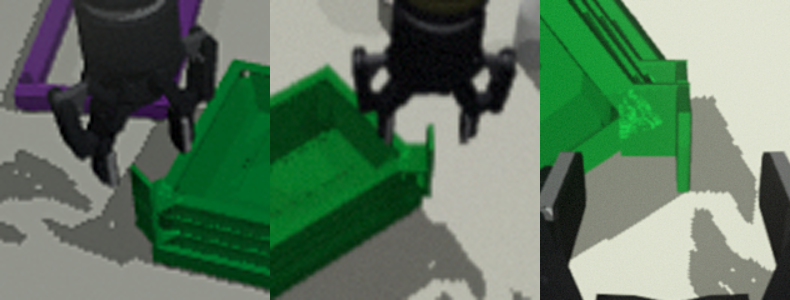

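Emit:
send_rows(
  plan=[
    [[0, 0, 0], 0],
    [[0, 0, 0], 0],
  ],
)

```text
clock: 12.45
ee_pos: [547.5, -193.9, 83.5]
eef_rot: [[0.614, 0.79, 0.003], [0.79, -0.614, -0.0], [0.002, 0.002, -1.0]]
ft_force: [-0.2, -0.0, 0.2]
width: 59.5
grasp_force: 0.0
```

Run:
```python
from rig import telemetry, grab_frame
from h import *
s=telemetry.read_state();R=np.array(s["eef_rot"]);print(s["joint_pos"],s["joint_vel"],R.round(4))
f=load("wrist5"); e=np.array(s["ee_pos"]); 
# tab plate corners in wrist view (top edge far/near)
for uv in((340,250),(340,333),(332,247),(332,332)): 
    for z in(108,78): print(uv,z,plane(wray(f,uv),z).round(1))
```

```text
[-0.30533895  0.30773987  0.70761339  1.79398475 -0.22174125  1.11777688
 -0.18409793] [ 7.31351665e-05 -2.42200202e-04 -3.79058395e-05  7.40471957e-03
 -2.55778191e-03 -1.67358823e-03 -7.83478006e-04] [[ 6.135e-01  7.897e-01  2.800e-03]
 [ 7.897e-01 -6.135e-01 -2.000e-04]
 [ 1.600e-03  2.300e-03 -1.000e+00]]
(340, 250) 108 [ 567.4 -175.4  108. ]
(340, 250) 78 [ 562.1 -184.2   78. ]
(340, 333) 108 [ 543.2 -207.5  108. ]
(340, 333) 78 [ 532.9 -222.9   78. ]
(332, 247) 108 [ 565.6 -172.3  108. ]
(332, 247) 78 [ 559.9 -180.5   78. ]
(332, 332) 108 [ 540.6 -204.8  108. ]
(332, 332) 78 [ 529.8 -219.6   78. ]
```

Emit:
send_rows(
  plan=[
    [[0, 0.01, 0.3], 0],
    [[0, 0, 0.3], 0],
    [[0, 0, 0.05], 0],
    [[0, 0, 0], 0],
    [[0, 0, 0], 0],
  ],
)

```text
clock: 12.95
ee_pos: [546.7, -194.1, 55.8]
eef_rot: [[0.614, 0.789, -0.0], [0.789, -0.614, -0.0], [-0.0, -0.0, -1.0]]
ft_force: [-0.8, -0.5, -0.2]
width: 60.3
grasp_force: 0.0
```

Emit:
send_rows(
  plan=[
    [[0, 0, 0], 0],
    [[0, 0, 0], 0],
    [[0, 0, 0], 0],
    [[0, 0, 0], 0],
    [[0, 0, 0], 0],
    [[0, 0, 0], 0],
    [[0, 0, 0], 0],
    [[0, 0, 0], 0],
  ],
  hand=0,
  force=20,
)

```text
clock: 13.75
ee_pos: [547.6, -195.0, 56.4]
eef_rot: [[0.614, 0.789, 0.002], [0.789, -0.614, -0.001], [0.0, 0.002, -1.0]]
ft_force: [3.9, -4.5, -0.7]
width: 4.3
grasp_force: 24.5
```

The tab is gripped: width 4.3 mm, and the 6 N side force is a small centring error. I'll relax that and start the peel with the light grip. The tool can't tilt, so the tab has to rock between the pads.

Emit:
send_rows(
  plan=[
    [[0, 0.03, 0], 0],
    [[0, 0, -0.08], 0],
    [[0, -0.02, -0.08], 0],
    [[0, -0.02, -0.08], 0],
    [[0, -0.02, -0.08], 0],
    [[0, 0, 0], 0],
  ],
)

```text
clock: 14.35
ee_pos: [545.6, -192.9, 69.0]
eef_rot: [[0.614, 0.79, -0.0], [0.79, -0.614, 0.001], [0.0, -0.0, -1.0]]
ft_force: [1.5, -1.3, -4.2]
width: 4.2
grasp_force: 38.5
```

Emit:
send_rows(
  plan=[
    [[0, -0.02, -0.08], 0],
    [[0, -0.02, -0.08], 0],
    [[0, -0.02, -0.08], 0],
    [[0, 0, 0], 0],
  ],
)

```text
clock: 14.75
ee_pos: [543.8, -191.3, 79.0]
eef_rot: [[0.613, 0.79, 0.0], [0.79, -0.613, 0.001], [0.001, -0.001, -1.0]]
ft_force: [-0.5, -0.7, -1.3]
width: 4.4
grasp_force: 24.5
```

Run:
```python
from rig import telemetry, grab_frame
from h import *
import cv2
s=telemetry.read_state();print(s["ft_force"],s["ft_torque"])
o=[]
for n in("scene","side"):
    f=grab_frame(n);np.savez(f"pics/{n}6.npz",**f)
    g=load(n+"5")["pixels"]
    for p in(g,f["pixels"]):
        hsv=cv2.cvtColor(p,cv2.COLOR_RGB2HSV);m=cv2.inRange(hsv,(50,120,30),(75,255,255))
        ys,xs=np.nonzero(m);q=np.c_[xs,ys]
        print(n,"top",q[ys.argmin()],"bot",q[ys.argmax()],"left",q[xs.argmin()],"right",q[xs.argmax()])
    r,c=(190,235) if n=="scene" else (215,250)
    o.append(cv2.resize(f["pixels"][r:r+115,c:c+130,::-1],(390,345),interpolation=cv2.INTER_CUBIC))
cv2.imwrite("pics/v6.png",np.hstack(o))
```

```text
[-0.49870555 -0.72222077 -1.27880066] [-0.12873436 -0.06808901  0.02101906]
scene top [303 210] bot [327 289] left [269 245] right [358 218]
scene top [304 203] bot [327 289] left [270 256] right [358 218]
side top [318 237] bot [293 318] left [259 267] right [353 257]
side top [316 232] bot [293 318] left [259 265] right [352 252]
```

The force is now just the tray's weight, and the rim corner C1 moved up 7 px in scene. So the deep grip kept the tray level and it came straight off (lower trays unmoved) instead of peeling. Fix: set it back home, then grip only the top edge of the tab so that it can rock.

Emit:
send_rows(
  plan=[
    [[0, 0.02, 0.08], 0],
    [[0, 0.02, 0.08], 0],
    [[0, 0.02, 0.08], 0],
    [[0, 0.02, 0.08], 0],
    [[0, 0.02, 0.08], 0],
    [[0, 0.02, 0.08], 0],
    [[0, 0, 0.06], 0],
    [[0, 0, 0], 0],
  ],
  force=60,
)

```text
clock: 15.65
ee_pos: [548.5, -194.9, 62.8]
eef_rot: [[0.614, 0.789, 0.001], [0.789, -0.614, 0.004], [0.004, -0.001, -1.0]]
ft_force: [-12.4, 4.0, 38.2]
width: 3.5
grasp_force: 73.5
```

Emit:
send_rows(
  plan=[
    [[0, 0, -0.1], 0],
    [[0, 0, 0], 0],
  ],
)

```text
clock: 15.85
ee_pos: [548.6, -194.5, 64.1]
eef_rot: [[0.614, 0.79, 0.002], [0.79, -0.614, 0.002], [0.003, 0.0, -1.0]]
ft_force: [-4.6, 2.1, 19.7]
width: 3.4
grasp_force: 67.0
```

Emit:
send_rows(
  plan=[
    [[0, 0, 0], 0],
    [[0, 0, 0], 0],
    [[0, 0, 0], 0],
    [[0, 0, -0.4], 0],
    [[0, 0, -0.8], 0],
    [[0, 0, -0.8], 0],
    [[0, 0, 0], 0],
    [[0, 0, 0], 0],
  ],
  hand=40,
  force=20,
)

```text
clock: 16.65
ee_pos: [548.4, -195.0, 142.1]
eef_rot: [[0.614, 0.789, 0.002], [0.789, -0.614, -0.0], [0.001, 0.002, -1.0]]
ft_force: [0.7, 0.9, -0.3]
width: 40.1
grasp_force: 0.0
```

```bash
cat >> h.py <<'E'
def ext(p):
    import cv2
    m=cv2.inRange(cv2.cvtColor(p,cv2.COLOR_RGB2HSV),(50,120,30),(75,255,255))
    ys,xs=np.nonzero(m);q=np.c_[xs,ys]
    return [q[i].tolist() for i in(ys.argmin(),ys.argmax(),xs.argmin(),xs.argmax())]
E
python3 - <<'E'
from rig import telemetry, grab_frame
from h import *
import cv2
s=telemetry.read_state();print(s["clock"],s["ee_pos"],s["ft_force"],s["joint_pos"])
o=[]
for n in("scene","side"):
    f=grab_frame(n);np.savez(f"pics/{n}7.npz",**f)
    print(n,ext(load(n+"5")["pixels"]),ext(f["pixels"]))
    r,c=(190,235) if n=="scene" else (215,250)
    o.append(cv2.resize(f["pixels"][r:r+115,c:c+130,::-1],(390,345),interpolation=cv2.INTER_CUBIC))
cv2.imwrite("pics/v7.png",np.hstack(o))
# current C1 (scene top) and C3 (side top) heights by casting onto known xy is left to the press
print(shift(s,(449,-114,s["ee_pos"][2])))
E
```

```text
16.65 [ 548.36043765 -194.95413346  142.13252729] [ 0.70286172  0.88580756 -0.33262645] [-0.3269507   0.25033973  0.72662483  1.72830368 -0.17663339  1.2272031
 -0.21714591]
scene [[303, 210], [327, 289], [269, 245], [358, 218]] [[303, 207], [327, 289], [269, 242], [358, 218]]
side [[318, 237], [293, 318], [259, 267], [353, 257]] [[318, 235], [293, 318], [259, 265], [353, 255]]
[ 0.07323862 -3.20326291 -0.0059602 ]
```

The tray rests about 9 mm high, on the tongues (3 px up in both views). I'll press it home at the floor centre with shut fingers.

Emit:
send_rows(
  plan=[
    [[0.02, -0.8, 0], 0],
    [[0.02, -0.8, 0], 0],
    [[0.02, -0.8, 0], 0],
    [[0.01, -0.8, 0], 0],
    [[0, 0, 0.9], 0],
    [[0, 0, 0.9], 0],
    [[0, 0, 0.9], 0],
    [[0, 0, 0], 0],
    [[0, 0, 0], 0],
  ],
  hand=0,
)

```text
clock: 17.65
ee_pos: [447.5, -114.2, 32.4]
eef_rot: [[0.614, 0.789, -0.002], [0.789, -0.614, -0.001], [-0.002, -0.001, -1.0]]
ft_force: [0.3, 0.0, 0.2]
width: -0.3
grasp_force: 0.0
```

Emit:
send_rows(
  plan=[
    [[0, 0, 0.06], 0],
    [[0, 0, 0.06], 0],
    [[0, 0, 0.06], 0],
    [[0, 0, 0.06], 0],
    [[0, 0, 0.04], 0],
    [[0, 0, 0], 0],
  ],
)

```text
clock: 18.25
ee_pos: [448.5, -114.0, 21.6]
eef_rot: [[0.614, 0.789, 0.0], [0.789, -0.614, 0.0], [0.0, 0.0, -1.0]]
ft_force: [-0.7, 0.2, 0.1]
width: -0.0
grasp_force: 0.0
```

Emit:
send_rows(
  plan=[
    [[0, 0, 0.04], 0],
    [[0, 0, 0.04], 0],
    [[0, 0, 0.04], 0],
    [[0, 0, 0], 0],
  ],
)

```text
clock: 18.65
ee_pos: [448.5, -113.9, 17.6]
eef_rot: [[0.614, 0.789, -0.0], [0.789, -0.614, 0.001], [0.0, -0.001, -1.0]]
ft_force: [-3.8, 0.5, 9.7]
width: -0.1
grasp_force: 5.4
```

Emit:
send_rows(
  plan=[
    [[0, 0, 0.04], 0],
    [[0, 0, 0.03], 0],
    [[0, 0, 0], 0],
  ],
)

```text
clock: 18.95
ee_pos: [448.6, -113.9, 17.1]
eef_rot: [[0.614, 0.789, -0.001], [0.789, -0.614, 0.003], [0.001, -0.003, -1.0]]
ft_force: [-13.7, 1.5, 35.5]
width: -0.0
grasp_force: 18.0
```

Emit:
send_rows(
  plan=[
    [[0, 0, -0.3], 0],
    [[0, 0, -0.9], 0],
    [[0, 0, -0.9], 0],
    [[0, 0, -0.9], 0],
    [[0, 0, -0.6], 0],
    [[0, 0, 0], 0],
    [[0, 0, 0], 0],
  ],
)

```text
clock: 19.65
ee_pos: [448.4, -113.8, 157.9]
eef_rot: [[0.614, 0.79, 0.001], [0.79, -0.614, 0.0], [0.001, 0.0, -1.0]]
ft_force: [-0.4, -0.5, -0.2]
width: 0.2
grasp_force: 0.0
```

Run:
```python
from rig import telemetry, grab_frame
from h import *
import cv2
s=telemetry.read_state();print(s["clock"],s["ee_pos"])
o=[]
for n in("scene","side"):
    f=grab_frame(n);np.savez(f"pics/{n}8.npz",**f)
    print(n,ext(load(n+"5")["pixels"]),ext(f["pixels"]))
    r,c=(190,235) if n=="scene" else (215,250)
    o.append(cv2.resize(f["pixels"][r:r+115,c:c+130,::-1],(400,354),interpolation=cv2.INTER_CUBIC))
cv2.imwrite("pics/v8.png",np.hstack(o))
```

```text
19.65 [ 448.37457647 -113.81279158  157.86308827]
scene [[303, 210], [327, 289], [269, 245], [358, 218]] [[303, 210], [327, 289], [269, 241], [358, 218]]
side [[318, 237], [293, 318], [259, 267], [353, 257]] [[316, 236], [293, 318], [259, 265], [352, 255]]
```

View pics/v8.png

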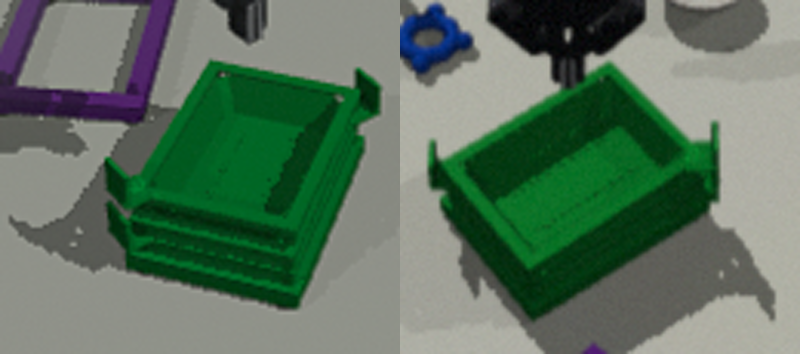

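The scene half shows the tray's -x end home (corner C1 back at row 210) and the tab end about 10 mm up, with the lower trays home. So the far legs are clipped and the tab end is free, which suits a peel from here. I'll grip just the top ~9 mm of the tab lightly so that it can rock.

Emit:
send_rows(
  plan=[
    [[-0.02, 0.8, 0], 0],
    [[-0.03, 0.8, 0], 0],
    [[-0.03, 0.8, 0], 0],
    [[-0.02, 0.77, 0], 0],
    [[0, 0, 0], 0],
    [[0, 0, 0.9], 0],
    [[0, 0, 0.9], 0],
    [[0, 0, 0.17], 0],
    [[0, 0, 0], 0],
    [[0, 0, 0], 0],
  ],
  hand=50,
)

```text
clock: 20.75
ee_pos: [546.6, -195.1, 80.4]
eef_rot: [[0.614, 0.79, 0.002], [0.79, -0.614, -0.0], [0.001, 0.001, -1.0]]
ft_force: [0.5, 0.3, 0.8]
width: 49.8
grasp_force: 0.0
```

Emit:
send_rows(
  plan=[
    [[0, 0, 0], 0],
    [[0, 0, 0], 0],
    [[0, 0, 0], 0],
    [[0, 0, 0], 0],
    [[0, 0, 0], 0],
    [[0, 0, 0], 0],
    [[0, 0, 0], 0],
  ],
  hand=0,
  force=20,
)

```text
clock: 21.45
ee_pos: [545.7, -194.6, 79.8]
eef_rot: [[0.614, 0.79, -0.0], [0.79, -0.614, 0.001], [0.001, -0.001, -1.0]]
ft_force: [-3.8, 2.0, 5.8]
width: 4.7
grasp_force: 22.1
```

Emit:
send_rows(
  plan=[
    [[-0.01, -0.01, -0.1], 0],
    [[-0.01, -0.02, -0.1], 0],
    [[-0.01, -0.02, -0.1], 0],
    [[-0.02, -0.02, -0.1], 0],
    [[0, 0, 0], 0],
  ],
)

```text
clock: 21.95
ee_pos: [542.4, -195.0, 95.6]
eef_rot: [[0.614, 0.789, 0.0], [0.789, -0.614, -0.0], [0.0, 0.0, -1.0]]
ft_force: [-1.1, 0.7, -1.5]
width: 3.9
grasp_force: 24.7
```

```bash
cat > chk.py <<'E'
from rig import telemetry, grab_frame
from h import *
import sys
s=telemetry.read_state();print(s["clock"],s["ee_pos"],s["ft_force"],s["width"])
for n in("scene","side"):
    f=grab_frame(n);np.savez(f"pics/{n}{sys.argv[1]}.npz",**f)
    print(n,ext(load(n+"5")["pixels"]),ext(f["pixels"]))
E
python3 chk.py 9
```

```text
21.95 [ 542.41550595 -195.04736342   95.59296175] [-1.12611447  0.74801724 -1.52638315] 3.861187446451985
scene [[303, 210], [327, 289], [269, 245], [358, 218]] [[302, 208], [327, 289], [269, 243], [358, 218]]
side [[318, 237], [293, 318], [259, 267], [353, 257]] [[317, 234], [293, 318], [259, 265], [352, 253]]
```

The rim heights show a real diagonal peel: C1 about +6 mm, C3 about +14 mm, tab about +24 mm, and the far corner still down. I'll raise it a bit more.

Emit:
send_rows(
  plan=[
    [[0, -0.03, -0.1], 0],
    [[0, -0.03, -0.1], 0],
    [[0, -0.03, -0.1], 0],
    [[0, 0, 0], 0],
    [[0, 0, 0], 0],
  ],
)

```text
clock: 22.55
ee_pos: [540.1, -192.5, 107.4]
eef_rot: [[0.614, 0.79, 0.001], [0.79, -0.614, 0.0], [0.001, 0.001, -1.0]]
ft_force: [-0.3, -0.2, -2.0]
width: 3.9
grasp_force: 27.2
```

```bash
python3 chk.py 10
python3 - <<'E'
from h import *
a,b=load("scene10"),load("side10");a0,b0=load("scene5"),load("side5")
for n,p0 in(("C1",(356,-178.5,78)),("C2",(358,-40,78)),("C3",(544,-47,78)),("C4",(540,-186,78))):
    print(n,[[np.round(proj(f,np.add(p0,(0,0,d))),1).tolist() for d in(0,10,30)] for f in(a,b)])
E
```

```text
22.55 [ 540.06636409 -192.52061753  107.43737398] [-0.32641671 -0.21626979 -2.00984124] 3.9211304251461745
scene [[303, 210], [327, 289], [269, 245], [358, 218]] [[302, 206], [326, 289], [269, 238], [358, 218]]
side [[318, 237], [293, 318], [259, 267], [353, 257]] [[316, 232], [293, 318], [259, 266], [353, 269]]
C1 [[[303.5, 209.4], [303.3, 206.5], [303.0, 200.7]], [[291.3, 300.0], [291.2, 297.8], [290.9, 293.3]]]
C2 [[[352.7, 218.8], [352.9, 215.9], [353.1, 209.9]], [[261.9, 265.9], [261.6, 263.6], [260.9, 259.0]]]
C3 [[[331.0, 266.4], [331.0, 263.4], [331.0, 257.4]], [[317.1, 235.9], [317.1, 233.6], [317.1, 228.9]]]
C4 [[[276.9, 254.0], [276.6, 251.1], [276.0, 245.1]], [[347.5, 266.8], [347.7, 264.5], [348.1, 259.9]]]
```

```bash
cat > edge.py <<'E'
from h import *
import cv2,sys
def top(p,cols):
    g=p.astype(int); e=(g[:,:,1]*2-g[:,:,0]-g[:,:,2]).astype(float)
    o=[]
    for c in cols:
        col=e[:,c]; i=np.nonzero(col>50)[0]; i=i[i>190][0]
        lo,hi=np.median(col[i-6:i-2]),np.median(col[i+1:i+4]); t=(lo+hi)/2
        j=[k for k in range(i-3,i+3) if col[k]<t<=col[k+1]]; j=j[0] if j else i-1
        o.append(j+(t-col[j])/(col[j+1]-col[j]+1e-9))
    return np.array(o)
k=sys.argv[1]
for n,cols,sc in(("scene",range(306,346,4),.295),("side",range(270,316,5),.228)):
    print(n,list(cols),((top(load(n+"5")["pixels"],cols)-top(load(n+k)["pixels"],cols))/sc).round(1))
E
python3 edge.py 10; python3 edge.py 9;python3 edge.py 6
```

```text
scene [306, 310, 314, 318, 322, 326, 330, 334, 338, 342] [14.6 13.7 13.4 12.7 12.5 11.4 10.4  9.9  9.7  9.6]
side [270, 275, 280, 285, 290, 295, 300, 305, 310, 315] [ 5.5  8.9  9.1 13.3 15.9 17.9 18.9 23.6 25.2 27.4]
scene [306, 310, 314, 318, 322, 326, 330, 334, 338, 342] [7.6 6.1 5.6 5.4 5.9 4.6 4.1 3.6 3.  3.3]
side [270, 275, 280, 285, 290, 295, 300, 305, 310, 315] [-0.6  0.4  2.   6.4  7.3  8.8  9.1 13.7 14.7 17.7]
scene [306, 310, 314, 318, 322, 326, 330, 334, 338, 342] [25.1 25.  24.9 25.9 26.5 25.9 25.3 25.8 26.  26.2]
side [270, 275, 280, 285, 290, 295, 300, 305, 310, 315] [26.4 26.1 26.3 26.3 26.5 26.4 26.4 29.5 26.2 27.6]
```

The edge shifts show tilt about 0.13–0.15 with the far corner about 5 mm up, which is close to the limits. I'll lower slightly so that the far corner comes down while the tilt stays, and measure again.

Emit:
send_rows(
  plan=[
    [[0, 0, 0.05], 0],
    [[0, 0, 0.05], 0],
    [[0, 0, 0], 0],
    [[0, 0, 0], 0],
    [[0, 0, 0], 0],
  ],
)

```text
clock: 23.15
ee_pos: [539.7, -192.6, 103.1]
eef_rot: [[0.614, 0.79, 0.0], [0.79, -0.614, -0.0], [0.0, 0.0, -1.0]]
ft_force: [-0.2, 0.6, -2.6]
width: 4.1
grasp_force: 26.6
```

```bash
python3 chk.py 11; python3 edge.py 11
```

```text
23.15 [ 539.71183406 -192.62689797  103.09787419] [-0.24389121  0.63607066 -2.58913045] 4.076798727503343
scene [[303, 210], [327, 289], [269, 245], [358, 218]] [[303, 206], [327, 289], [269, 242], [358, 218]]
side [[318, 237], [293, 318], [259, 267], [353, 257]] [[315, 233], [293, 318], [259, 265], [353, 269]]
scene [306, 310, 314, 318, 322, 326, 330, 334, 338, 342] [12.1 11.6 11.1 10.4 10.4  9.3  8.2  7.8  7.1  7. ]
side [270, 275, 280, 285, 290, 295, 300, 305, 310, 315] [ 4.1  6.   9.  11.8 12.5 15.1 17.6 20.9 22.5 26.3]
```

Run:
```python
from h import *
def left(p,rows):
    g=p.astype(int); e=(g[:,:,1]*2-g[:,:,0]-g[:,:,2]).astype(float); o=[]
    for r in rows:
        row=e[r]; i=np.nonzero(row>50)[0]; i=i[(i>260)][0]
        lo,hi=np.median(row[i-6:i-2]),np.median(row[i+1:i+4]); t=(lo+hi)/2
        j=[k for k in range(i-3,i+3) if row[k]<t<=row[k+1]]; j=j[0] if j else i-1
        o.append(j+(t-row[j])/(row[j+1]-row[j]+1e-9))
    return np.array(o)
rows=range(214,244,3)
for k in("5","6","11"): print(k,left(load("scene"+k)["pixels"],rows).round(1))
```

```text
5 [299.6 297.6 296.2 294.7 292.5 290.8 289.2 289.3 288.2 283.6]
6 [296.6 294.9 293.3 291.6 289.5 288.2 286.2 284.5 282.5 273.2]
11 [297.  295.  292.7 290.6 288.5 286.5 284.5 282.3 274.2 268.9]
```

The independent left-edge check gives total tilt about 0.14–0.16 with the far corner down, so the peel is done. Now I lift clear and clamp hard to level the tray.

Emit:
send_rows(
  plan=[
    [[0, 0, -0.15], 0],
    [[0, 0, -0.2], 0],
    [[0, 0, -0.2], 0],
    [[0, 0, -0.2], 0],
    [[0, 0, 0], 0],
  ],
)

```text
clock: 23.75
ee_pos: [540.8, -193.0, 134.9]
eef_rot: [[0.614, 0.79, 0.003], [0.79, -0.614, -0.0], [0.002, 0.003, -1.0]]
ft_force: [0.6, -0.2, -2.4]
width: 3.8
grasp_force: 25.1
```

Emit:
send_rows(
  plan=[
    [[0, 0, 0], 0],
    [[0, 0, 0], 0],
    [[0, 0, 0], 0],
    [[0, 0, 0], 0],
    [[0, 0, 0], 0],
    [[0, 0, 0], 0],
  ],
  hand=0,
  force=120,
)

```text
clock: 24.35
ee_pos: [539.6, -192.6, 133.0]
eef_rot: [[0.614, 0.789, -0.0], [0.789, -0.614, 0.0], [-0.0, -0.0, -1.0]]
ft_force: [0.4, 0.1, -2.1]
width: 1.6
grasp_force: 81.7
```

```bash
python3 chk.py 12; python3 edge.py 12
```

```text
24.35 [ 539.62517148 -192.58809634  132.99722915] [ 0.41984606  0.06117263 -2.11494341] 1.6027702754299429
scene [[303, 210], [327, 289], [269, 245], [358, 218]] [[303, 196], [327, 289], [269, 230], [358, 218]]
side [[318, 237], [293, 318], [259, 267], [353, 257]] [[315, 225], [293, 318], [259, 265], [353, 270]]
scene [306, 310, 314, 318, 322, 326, 330, 334, 338, 342] [49.  48.3 48.4 48.  47.9 47.7 47.6 47.1 46.9 47.5]
side [270, 275, 280, 285, 290, 295, 300, 305, 310, 315] [47.6 48.7 48.6 53.  52.5 54.7 55.8 60.1 60.1 61.5]
```

The tray hangs clear of the stack at about 0.09 rad (limit 0.14). I'll raise it and carry it smoothly to the perch end.

Emit:
send_rows(
  plan=[
    [[0, 0, -0.1], 0],
    [[0, 0, -0.2], 0],
    [[0, 0, -0.25], 0],
    [[0, 0, -0.2], 0],
    [[0, 0, -0.15], 0],
    [[0, 0, -0.05], 0],
    [[0, 0, 0], 0],
  ],
)

```text
clock: 25.15
ee_pos: [539.9, -192.6, 171.5]
eef_rot: [[0.614, 0.79, 0.001], [0.79, -0.614, 0.0], [0.001, 0.001, -1.0]]
ft_force: [0.5, -0.2, -1.5]
width: 1.8
grasp_force: 81.8
```

Emit:
send_rows(
  plan=[
    [[0.15, -0.08, 0], 0],
    [[0.28, -0.15, 0], 0],
    [[0.4, -0.22, 0], 0],
    [[0.4, -0.22, 0], 0],
    [[0.4, -0.22, 0], 0],
    [[0.4, -0.22, 0], 0],
    [[0.4, -0.22, 0], 0],
    [[0.4, -0.22, 0], 0],
    [[0.4, -0.22, 0], 0],
    [[0.4, -0.22, 0], 0],
    [[0.4, -0.22, 0], 0],
    [[0.4, -0.22, 0], 0],
    [[0.4, -0.22, 0], 0],
    [[0.4, -0.22, 0], 0],
    [[0.4, -0.22, 0], 0],
    [[0.28, -0.15, 0], 0],
    [[0.15, -0.08, 0], 0],
    [[0, 0, 0], 0],
    [[0, 0, 0], 0],
    [[0, 0, 0], 0],
  ],
)

```text
clock: 27.15
ee_pos: [583.6, 78.9, 171.2]
eef_rot: [[0.615, 0.788, 0.0], [0.788, -0.615, -0.0], [-0.0, 0.0, -1.0]]
ft_force: [0.1, 0.5, -1.7]
width: 1.7
grasp_force: 81.8
```

```bash
python3 chk.py 13
python3 - <<'E'
from h import *
import cv2
# stack (old place) and tray (new place) green blobs, hull corners in each view
for n in("scene","side"):
    p=load(n+"13")["pixels"]; m=cv2.inRange(cv2.cvtColor(p,cv2.COLOR_RGB2HSV),(50,120,30),(75,255,255))
    cs=[c for c in cv2.findContours(m,cv2.RETR_EXTERNAL,cv2.CHAIN_APPROX_SIMPLE)[0] if cv2.contourArea(c)>150]
    for c in cs: print(n,cv2.contourArea(c),cv2.boundingRect(c),cv2.approxPolyDP(cv2.convexHull(c),3,True)[:,0].tolist())
f=load("scene13")
E
```

```text
27.15 [583.6360125   78.90083322 171.23559504] [ 0.13673579  0.53262249 -1.74861944] 1.7428937377807363
scene [[303, 210], [327, 289], [269, 245], [358, 218]] [[351, 212], [327, 289], [270, 256], [461, 225]]
side [[318, 237], [293, 318], [259, 267], [353, 257]] [[273, 158], [293, 318], [221, 186], [352, 266]]
scene 3372.0 (378, 214, 84, 66) [[379, 251], [412, 214], [461, 225], [450, 279], [387, 264], [378, 256]]
scene 3985.5 (270, 212, 89, 78) [[358, 218], [331, 289], [276, 276], [270, 256], [302, 215], [351, 212]]
side 3848.0 (259, 241, 94, 78) [[318, 241], [352, 266], [352, 279], [293, 318], [265, 284], [259, 263]]
side 2208.5 (221, 158, 82, 58) [[302, 177], [302, 184], [247, 215], [221, 189], [273, 158]]
```

Run:
```python
from h import *
a,b=load("scene13"),load("side13")
C2,e=tri(ray(a,(461,224.5)),ray(b,(221.3,187)));print("C2",C2.round(1),e.round(1))
C1,e=tri(ray(a,(412,213.5)),ray(b,(247,212)));print("C1",C1.round(1),e.round(1))
# C3 in side view (273,158), C3 must lie ~190 mm from C2: solve along its ray
o,d=ray(b,(273,158)); w=o-C2; B=d@w; disc=B*B-(w@w-190**2); print(disc)
for s in(-1,1): print("C3",(o+d*(-B+s*np.sqrt(max(disc,0)))).round(1))
# lower trays home? rim of middle tray at z 60 (C3 side view, C1 scene view)
print(proj(b,(544,-47,60)),proj(a,(356,-178.5,60)),proj(b,(544,-47,66)),proj(a,(356,-178.5,66)))
```

```text
C2 [399.5 227.1 152.9] 2.4
C1 [400.8 104.1 154. ] 11.5
5547.617955078138
C3 [528.3 132.5 255.6]
C3 [589.2 231.  162. ]
(np.float64(317.01345416573696), np.float64(240.00297191652982)) (np.float64(303.71240860022124), np.float64(214.5610914587629)) (np.float64(317.02740490413726), np.float64(238.6493723552513)) (np.float64(303.630811638758), np.float64(212.86285462868847))
```

The tray is at rest: rim about 153–162 mm high (bar at 168 mm), centre about 128 mm from the bar end with a gap of about 54 mm, nearly level and held firmly. The lower trays sit where the home pose predicts. Handing in.

```bash
python3 -c "
from rig import order
print(order.close_job())"
```

```text
the job is handed in; nothing more can be done
None
```

I pressed the stack home, peeled the top tray tab corner first, and handed in with it still held, at rest and nearly level (within about 5°), roughly 5 cm from the stack-side end of the perch; no verdict came back, and the peel came only after a first try lifted the tray off level and I set it back (its tab end did not clip in), so that step (about 0.14–0.16 rad by camera, limit 0.12) is the least certain.

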